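Tip used test cassettes through the flap of the waste bin

ROBOT

A 6-joint arm with a two-finger parallel gripper is mounted at the origin on a cart in front of the work surface, level with it; the furniture and walls round the work are solid. World frame = base frame: x ahead of the robot, y to its left, z up, the work surface at z = 0. Lengths are in m, angles in rad, forces in N, time in s.
With the tool pointing down it reaches from about 0.425 to 0.95 m from the base axis. Payload 3.5 kg.
Tool frame: the origin (TCP) lies midway between the tips of the shut fingers; the grasp point (between the pads) lies 19 mm behind it; z points along the fingers, y is the line along which they close (so a half turn about z gives the same grasp; the last joint's range is limited). The gripper opens to 85 mm and grips with 20 to 120 N. Pads are 22 mm wide; open, the fingers measure 114 mm over their backs; the gripper's body (76 mm by 85 mm) begins 54 mm behind the grasp point. The pads swing forward as they close: fully open they stand 13 mm farther back than shut.
Start: joints at [-1.483, 0.286, 1.577, -0, 1.279, -0.15], TCP at [0.159, -0.656, 0.231] pointing down, gripper open.
Joint ranges: [-2.77, 2.77], [-0.9, 2.22], [0.21, 2.48], [-1.53, 4.67], [0.24, 2.81], [-2.84, 2.84]. Speed limits (rad/s): [2.79, 2.79, 3.14, 3.14, 3.14, 3.14].

INTERFACE

Orientations are given as a unit quaternion [x, y, z, w].
In Python, from plant import get_state, read_camera, ctrl gives the robot as it stands.
- The arm moves only by the shell command python3 -m crank 'ROWS' [FORCE]. ROWS is JSON, a list of rows, each a list of 3 entries, a list of its own where there are three numbers: the shift along the tool's x, y, z in mm, then the turn about the tool's z in degrees, then the closure in counts, from 0 (fully open) to 255 (shut). In form: [[[tx, ty, tz], yaw, claw], ...]. A call has 1 to 10 rows; each row is the pose to reach, as a shift and turn from the pose commanded when the call began, along the tool's axes at that moment; what a row does not reach only later rows make up. A row lasts 1/10 s, in which the tool goes at most 50 mm and 8.59 degrees, less where a joint would pass 70% of its speed; a pose out of reach is approached as far as the arm can. A call with a gripper value outside its range is refused whole. The fingers move at their own pace and stop on an object; FORCE is the grip in N (left out, the last holds). Time passes only in rows, so rows that repeat a pose let the fingers close. It gives the time, the measured TCP pose, the force, the opening and the grip force at its end, in the units of the state.
- get_state(): the state, without advancing time (a new reading comes with each control period).
- read_camera(name): name is "side" or "top" or "wrist"; returns a dict with "frame" (420x560x3 uint8, blue, green, red), "range_z" (420x560 float32, m along the optical axis (not along the pixel's ray), 0 where there is no reading), "vfov" (degrees; the focal length in pixels is half the picture's height over the tangent of half this angle, whatever the lens; pixels are square), "cx", "cy" (the principal point, pixels), "origin" and "orientation" of the camera in the world. Camera axes: x right, y down, z forward; pixel columns grow to the right and rows downward; lengths in m; the calibration is good to about 2 mm. A picture is of the moment at which its call begins.
- ctrl.sign_off(): hands the job in; it is judged then, once.
The state is a dict: "time": time; "qpos": joint angles; "dq": joint speeds; "joint_efforts": joint torques, N m; "eef_pos": TCP position; "tcp_rot": TCP orientation; "contact_force": force on the tool from outside, world axes, zero at the start; "wrist_torque": the same for the moment, N m; "opening": opening from 0.0 (shut) to 1.0 (fully open); "finger_force": force on a finger pad.
Only numpy, scipy, OpenCV 4.12 (cv2) and the standard library are available. Lean on these libraries where they do the work, as an engineer would, in place of code of your own. Each camera call takes 0.05 s, during which the arm holds its last target. There are 200 camera calls.

TASK

Collect all the used test cassettes lying on the bench into the blue scoop cup, and lift the waste bin's white guard by its red tab to the upper notch so that it stays up by itself. Then take the cup by its handle, press the bin's flap inward with the cup's front lip (never with the gripper) and tip all the cassettes through into the bin. Finally let the flap swing shut and stand the empty cup back upright, wholly on its green mat, disturbing none of the glassware or the timer.

Things in the scene. Friction and masses are not known exactly. Their poses are not given: they have to be found in the camera images.
- cassette_0: a used test cassette, white plastic with a blue end, a flat bar 80 x 24 x 12 mm, 25 g; origin at the centre of its underside (top face at z = +12 mm), x along its length. Lies flat on the bench at the start, any heading. Three to five of the five cassettes are present.
- cassette_1: a used test cassette, white plastic with a blue end, a flat bar 80 x 24 x 12 mm, 25 g; origin at the centre of its underside (top face at z = +12 mm), x along its length. Lies flat on the bench at the start, any heading. Three to five of the five cassettes are present.
- cassette_2: a used test cassette, white plastic with a blue end, a flat bar 80 x 24 x 12 mm, 25 g; origin at the centre of its underside (top face at z = +12 mm), x along its length. Lies flat on the bench at the start, any heading. Three to five of the five cassettes are present.
- cassette_3: a used test cassette, white plastic with a blue end, a flat bar 80 x 24 x 12 mm, 25 g; origin at the centre of its underside (top face at z = +12 mm), x along its length. Lies flat on the bench at the start, any heading. Three to five of the five cassettes are present.
- cassette_4: a used test cassette, white plastic with a blue end, a flat bar 80 x 24 x 12 mm, 25 g; origin at the centre of its underside (top face at z = +12 mm), x along its length. Lies flat on the bench at the start, any heading. Three to five of the five cassettes are present.
- cup: blue scoop cup, loose, 160 g, smooth: flat tray 120 mm long (x), 84 wide (y), floor 4 mm, walls 3 mm left, right and rear, 34 mm high at the rear falling to 16 at the front; the front (+x) is open, its edge is the lip. Origin at the centre of the underside, x toward the lip, z up. Parts slide out when it is tipped lip-down 30 to 45 degrees. A level grey handle sticks out behind, along x.
- cup_lip (a point): middle of the cup's front lip, lower edge: 60 mm ahead of the cup's origin, at the underside
- cup_handle (a point): grip point in the handle: 165 mm behind the cup's origin, 42 mm above the underside. The handle there is a bar 14 mm thick (y) and 24 mm tall (z), from 58 to 200 mm behind the origin. It can be pinched across its thickness from above or with the tool tilted.
- mat: green mat, fixed, 200 x 140 x 3 mm; origin at the centre of its underside. The cup stands on it at the start.
- bin: yellow waste bin, red lid, fixed, 160 (x) x 180 (y) x 215 mm high; origin at the centre of the underside; the front at x = -80 mm looks along -x, toward the robot. The front wall (4 mm) has an opening 120 mm wide, 105 to 195 mm above the bench, the flap behind it, the guard before it. Inside, a smooth chute falls steeply from the sill to the floor.
- port (a point): middle of the lower edge of the opening, in the front wall of the bin (x = -78 mm, 105 mm high)
- flap (a joint): black flap just behind the opening, 114 mm wide, hinged along its top edge 197 mm above the bench, lower edge 113 mm above it; 0 = hanging shut, grows to 1.35 rad as it is pressed inward (away from the robot); it cannot open outward. A light spring and its weight close it: 0.2 N opens it.
- guard (a joint): white guard plate sliding up before the opening, 128 mm wide, front 87 mm ahead (-x) of the bin's origin; value = height raised in m, 0 covers the opening, end stop 0.102. A sprung pawl catches it at 0.045 (lower notch) and 0.090 (upper notch: lower edge 193 mm above the bench). 150 g; about 5 N passes the pawl. Raised to 0.096 and let go, it settles and stays; it cannot be lowered.
- guard_tab (a point): middle of the red tab on top of the guard, 246 mm above the bench when the guard is down, rises with it; the tab is 24 mm wide (bin's y), 12 thick (bin's x), 50 tall (217 to 267 mm, above the bin's lid), centred 87 mm ahead (-x) of the bin's origin
- flask: bystander: glass conical flask, 62 mm wide, 104 mm high, origin under its centre
- beaker: bystander: glass beaker, 52 mm wide, 70 mm high, origin under its centre
- timer: bystander: flat white timer, 58 x 64 x 18 mm, origin under its centre
Mind the look-alikes: they are no part of the job. What is shaped like the cassette_0 but brown, pink or purple is not meant.

How it is judged:
By the outcome, as a careful person would: the job done as asked, in the order asked, and still so for the second after the job is handed in, with the robot touching nothing.
Of cassette_0, cassette_1, cassette_2, cassette_3, cassette_4 only 3 to 5 are there at a start; the rules pass over those that are not, and their reading is None.
At some moment in a run one of cassette_0, cassette_1, cassette_2, cassette_3, cassette_4, cup may be knocked a few centimetres aside while the robot is not near it.
It also fails if it takes over 210 s, if anything falls off the work surface, if the arm or the gripper's body presses on something with over 40 N, if the wrist force passes 120 N, or if a joint passes its speed limit or range.

## Working session

There is one attempt and no reset: what is moved stays moved. The work goes in short steps, Python scripts to look and compute and a shell command to move; the robot and the scene stay as the last step left them, time stands still between calls to the robot, and variables do not carry over. Pictures are saved under pics/ and viewed, at most 14 in all, crops included, and the job is handed in when it is done.

```bash
ls; mkdir -p pics
cat > h.py <<'E'
import numpy as np, cv2
from plant import get_state, read_camera, ctrl
from scipy.spatial.transform import Rotation as R
def cam(n):
    d=read_camera(n); f=210/np.tan(np.radians(d['vfov'])/2); d['f']=f
    v,u=np.mgrid[0:420,0:560]; z=d['range_z']
    P=np.stack([(u-d['cx'])*z/f,(v-d['cy'])*z/f,z],-1)
    d['P']=P@R.from_quat(d['orientation']).as_matrix().T+np.array(d['origin']); return d
E
python3 - <<'E'
from h import *
for n in('top','side'):
    d=cam(n); cv2.imwrite(f'pics/{n}0.png',d['frame']); np.savez(f'{n}0.npz',P=d['P'],F=d['frame']); print(n,d['origin'],d['orientation'],d['vfov'],d['cx'],d['cy'])
s=get_state(); print(s)
E
```

```text
pics
top [0.48322261 0.09594845 1.38818469] [ 0.71274193 -0.6997988   0.03525445 -0.03221337] 47.48804932600705 273.5337150438501 211.83994144312268
side [ 0.63437457 -0.93373593  0.68205326] [ 8.57800152e-01  1.53551941e-02 -8.34844901e-04 -5.13753268e-01] 50.31721219209503 270.45043916141066 202.4283036156068
{'time': 0.1, 'qpos': array([-1.48300907e+00,  2.87121467e-01,  1.57801497e+00,  1.04521159e-05,
        1.27857543e+00, -1.50017353e-01]), 'dq': array([ 0.0001668 , -0.0011763 , -0.00198701,  0.00158183,  0.00189769,
       -0.00010766]), 'joint_efforts': array([ 5.14365802e-04, -4.07297230e+01, -2.93699563e+01, -1.46335028e-04,
        3.43852495e-03,  2.61592508e-07]), 'eef_pos': array([ 0.15897784, -0.65541434,  0.23006435]), 'tcp_rot': array([ 9.92939067e-01,  1.18620766e-01,  3.79649410e-05, -1.05894006e-03]), 'contact_force': array([ 0.12553175, -0.09043433, -0.85295812]), 'wrist_torque': array([ 0.01758472, -0.00942787,  0.0003547 ]), 'finger_force': 0.0, 'opening': 0.9986865942210165}
```

View pics/top0.png

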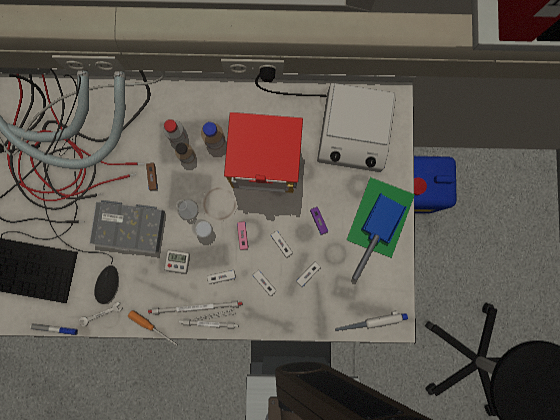

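View pics/side0.png

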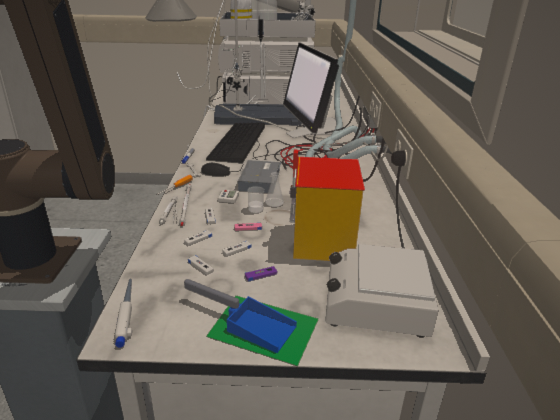

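The top picture shows four white candidates at px (221,277), (282,244), (263,283) and (308,274). Look-alikes are pink (243,235), purple (319,221) and brown (151,176), and the timer is at (176,262). I choose the four white ones. The cup is at (383,217), with its handle end at (354,280). The bin is at (263,150), with the red tab at (261,178).

Run:
```python
from h import *
z=np.load('top0.npz'); P,F=z['P'],z['F']
def rect(m,name):
    pts=P[m][:,:2].astype(np.float32); c,(a,b),ang=cv2.minAreaRect(pts*1000)
    if a<b: a,b,ang=b,a,ang+90
    print(name,np.round(c),'size',round(a),round(b),'ang',round(ang,1),'z',np.round(np.percentile(P[m][:,2],[5,50,95]),4),m.sum())
V,U=np.mgrid[0:420,0:560]
for n,(u,v) in dict(a=(221,277),b=(282,244),c=(263,283),d=(308,274),pink=(243,235),purple=(319,221)).items():
    m=(abs(U-u)<20)&(abs(V-v)<20)&(P[...,2]>.006)&(P[...,2]<.03)
    k,l=cv2.connectedComponents(m.astype(np.uint8)); m=l==l[v,u]; rect(m,n)
hsv=cv2.cvtColor(F,cv2.COLOR_BGR2HSV)
m=(hsv[...,0]>105)&(hsv[...,0]<125)&(hsv[...,1]>120)&(U>355)&(U<412)&(V>185)&(V<250); rect(m,'cup')
m=(hsv[...,0]>50)&(hsv[...,0]<75)&(hsv[...,1]>120)&(U>340)&(U<415)&(V>170)&(V<265); rect(m,'mat')
m=(P[...,2]>.03)&(P[...,2]<.06)&(U>345)&(U<385)&(V>225)&(V<290); rect(m,'handle'); q=P[m]; print(q[q[:,0].argmin()],q[q[:,0].argmax()])
m=(P[...,2]>.2)&(P[...,2]<.225)&(U>215)&(U<310)&(V>105)&(V<190); rect(m,'lid')
m=(P[...,2]>.24)&(P[...,2]<.29)&(U>215)&(U<310)&(V>105)&(V<195); rect(m,'tab') if m.sum() else 0
for n,(u,v) in dict(flask=(219,203),beaker=(204,230),beak2=(188,208),timer=(176,262)).items(): print(n,P[v,u])
c=F[205:300,195:345]; cv2.imwrite('pics/crop.png',cv2.resize(c,None,fx=5,fy=5,interpolation=cv2.INTER_CUBIC))
```

```text
a [427. 239.] size 80 24 ang 104.0 z [0.0068 0.0105 0.0152] 222
b [525.  68.] size 80 24 ang 36.3 z [0.0069 0.0104 0.0147] 206
c [412. 115.] size 79 24 ang 41.5 z [0.0068 0.0103 0.015 ] 217
d [440. -10.] size 79 24 ang 135.8 z [0.0068 0.0104 0.0153] 225
pink [547. 181.] size 79 24 ang 7.5 z [0.0067 0.0101 0.0139] 218
purple [595. -40.] size 79 24 ang 24.3 z [0.0065 0.0099 0.0144] 211
cup [ 534. -113.] size 409 131 ang 121.3 z [0.0005 0.0058 0.0313] 1224
mat [ 542. -144.] size 444 216 ang 129.7 z [-0.0038  0.0008  0.0058] 1809
handle [ 503. -154.] size 144 67 ang 144.1 z [0.0326 0.0529 0.0579] 342
[ 0.42809852 -0.13816967  0.05224124] [ 0.57433788 -0.16384171  0.03413461]
lid [756. 121.] size 186 177 ang 86.7 z [0.2088 0.2129 0.2169] 4888
tab [673. 126.] size 24 11 ang 92.1 z [0.2434 0.2637 0.2683] 64
flask [ 0.63952865  0.25145172 -0.00306647]
beaker [0.55840877 0.28992189 0.01760585]
beak2 [0.61606246 0.32931308 0.06704715]
timer [0.46558158 0.36738205 0.01465166]
```

View pics/crop.png

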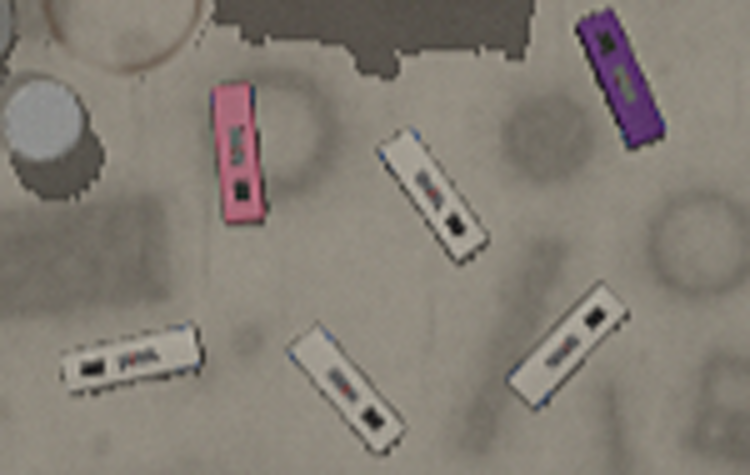

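Four white cassettes with blue ends are confirmed in the crop, at crop px (130,358), (435,195), (348,388) and (568,345), and only the pink and purple bars are near them. Next I measure the cup, mat and bystanders, and write a planner that only prints shifts.

```bash
cat >> h.py <<'E'
def plan(wps,s=None):
    "world waypoints (x,y,z mm, heading deg of tool x) -> shifts/turn from the current pose"
    s=s or get_state(); p=np.array(s['eef_pos'])*1000; M=R.from_quat(s['tcp_rot']); m=M.as_matrix()
    phi=np.degrees(np.arctan2(m[1,0],m[0,0])); m=np.array([[np.cos(np.radians(phi)),np.sin(np.radians(phi)),0],[np.sin(np.radians(phi)),-np.cos(np.radians(phi)),0],[0,0,-1]]).T.T
    print('at',np.round(p,1),'phi',round(phi,1))
    for x,y,z,f in wps: print((x,y,z,f),'->',np.round(m.T@(np.array([x,y,z])-p)).astype(int).tolist(),round((phi-f+180)%360-180))
def hue(d,lo,hi,smin,box):
    h=cv2.cvtColor(d['frame'],cv2.COLOR_BGR2HSV); V,U=np.mgrid[0:420,0:560]; u0,u1,v0,v1=box
    m=((h[...,0]>=lo)&(h[...,0]<=hi)&(h[...,1]>=smin)&(h[...,2]>30)&(U>u0)&(U<u1)&(V>v0)&(V<v1)).astype(np.uint8)
    k,l,st,_=cv2.connectedComponentsWithStats(m); return l==1+st[1:,4].argmax()
def rect(d,m,n):
    q=d['P'][m]; c,(a,b),g=cv2.minAreaRect((q[:,:2]*1000).astype(np.float32))
    if a<b:a,b,g=b,a,g+90
    print(n,np.round(c,1),'size',round(a),round(b),'ang',round(g,1),'z',np.round(np.percentile(q[:,2],[5,50,95]),3),m.sum())
def cup(d):
    m=hue(d,105,125,120,(300,412,150,300)); rect(d,m,'cup'); mm=hue(d,50,75,120,(320,415,150,290)); rect(d,mm,'mat')
    P=d['P']; V,U=np.mgrid[0:420,0:560]; h=(P[...,2]>.042)&(P[...,2]<.07)&(U>320)&(U<412)&(V>170)&(V<300)&~m&~mm
    rect(d,h,'handle')
E
python3 - <<'E'
from h import *
z=np.load('top0.npz'); d=dict(P=z['P'],frame=z['F']); cup(d)
P=z['P']
m=np.zeros((420,560),bool); m[195:245,170:245]=1; m&=(P[...,2]>.03)
k,l,st,c=cv2.connectedComponentsWithStats(m.astype(np.uint8))
for i in range(1,k):
    if st[i,4]>15: print(np.round(c[i]), st[i,4]); rect(d,l==i,'glass')
plan([(440,-10,100,136),(440,-10,1,136)])
E
```

```text
cup [ 533.7 -112.5] size 409 131 ang 121.3 z [0.    0.006 0.031] 1225
mat [ 541.9 -144.1] size 444 216 ang 129.7 z [-0.004  0.001  0.006] 1810
handle [ 490.4 -167.7] size 141 15 ang 152.3 z [0.046 0.054 0.058] 277
[186. 208.] 208
glass [617.4 338. ] size 49 37 ang 146.5 z [0.032 0.057 0.103] 208
[200. 227.] 122
glass [539.  203.7] size 237 52 ang 74.9 z [0.034 0.063 0.07 ] 122
at [ 159.  -655.4  230.1] phi 13.6
(440, -10, 100, 136) -> [425, -561, 130] -122
(440, -10, 1, 136) -> [425, -561, 229] -122
```

```bash
sed -i "s/q=d\['P'\]\[m\]; c/q=d['P'][m]; q=q[(q[:,2]>-.02)\&(q[:,2]<.4)]; c/" h.py
python3 -m crank '[[[425,-561,60],58,120],[[425,-561,60],58,120],[[425,-561,60],58,120],[[425,-561,60],58,120],[[425,-561,60],58,120],[[425,-561,60],58,120],[[425,-561,60],58,120],[[425,-561,60],58,120],[[425,-561,60],58,120],[[425,-561,60],58,120]]' 40
python3 - <<'E'
from h import *
z=np.load('top0.npz'); d=dict(P=z['P'],frame=z['F']); cup(d)
plan([(440,-10,100,-44),(440,-10,1,-44)]); print(get_state()['opening'])
E
```

```text
time: 1.1
eef_pos: [0.3576, -0.198, 0.1886]
tcp_rot: [0.926, -0.378, 0.0, -0.0]
contact_force: [1.9, -0.1, 0.0]
opening: 0.53
finger_force: 0.0
cup [ 596.9 -226.5] size 134 90 ang 152.5 z [0.    0.006 0.031] 1225
mat [ 607.2 -220.6] size 200 140 ang 159.7 z [-0.004  0.001  0.006] 1810
handle [ 490.4 -167.7] size 141 15 ang 152.3 z [0.046 0.054 0.058] 277
at [ 357.6 -198.   188.6] phi -44.4
(440, -10, 100, -44) -> [-73, -192, 89] 0
(440, -10, 1, -44) -> [-73, -192, 188] 0
0.5298101600100312
```

```bash
python3 -m crank '[[[-73,-192,80],0,120],[[-73,-192,80],0,120],[[-73,-192,80],0,120],[[-73,-192,80],0,120],[[-73,-192,80],0,120],[[-73,-192,80],0,120],[[-73,-192,80],0,120]]' 40
python3 - <<'E'
from h import *
d=cam('wrist'); cv2.imwrite('pics/w1.png',d['frame'])
plan([(440,-10,1,-44)])
m=(d['P'][...,2]>.006)&(d['P'][...,2]<.03); k,l,st,c=cv2.connectedComponentsWithStats(m.astype(np.uint8))
for i in range(1,k):
    if st[i,4]>1000: print(c[i]); rect(d,l==i,'w')
E
```

```text
time: 1.8
eef_pos: [0.4393, -0.0117, 0.1087]
tcp_rot: [0.926, -0.377, -0.0, 0.0]
contact_force: [0.1, 0.7, 0.4]
opening: 0.53
finger_force: 0.0
at [439.5 -12.3 109.1] phi -44.4
(440, -10, 1, -44) -> [-1, -2, 108] 0
[153.7523776   14.96618528]
w [590.5 -43.8] size 67 24 ang 24.4 z [0.01  0.013 0.014] 2839
[275.30477716 205.9327462 ]
w [442.3 -11.7] size 80 24 ang 136.4 z [0.011 0.013 0.014] 3747
[108.17949348 200.67420703]
w [526.9  66. ] size 80 25 ang 37.0 z [0.009 0.013 0.014] 4067
[531.28032899 248.48389308]
w [ 294.6 -122.7] size 69 12 ang 104.5 z [0.012 0.017 0.019] 1459
[ 21.11405836 297.05238727]
w [529.9 177.2] size 42 26 ang 7.8 z [0.007 0.012 0.014] 1508
```

View pics/w1.png

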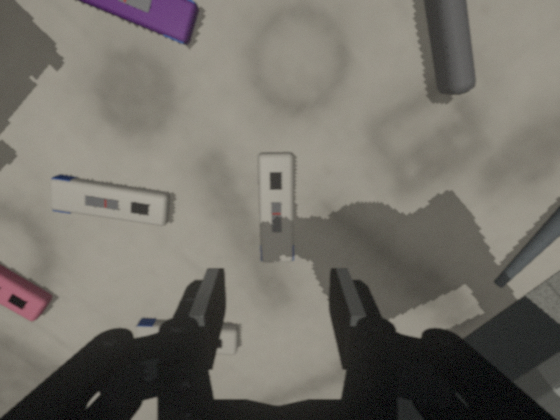

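The wrist view shows cassette d upright at px (275,206), centred between the fingers. It measures (442,-12) and agrees with the top camera.

```bash
python3 -m crank '[[[-2,-1,50],0,120],[[-2,-1,90],0,120],[[-2,-1,107],0,120],[[-2,-1,107],0,120],[[-2,-1,107],0,255],[[-2,-1,107],0,255],[[-2,-1,107],0,255],[[-2,-1,107],0,255],[[-2,-1,107],0,255]]' 40
python3 -m crank '[[[0,0,-30],0,255],[[0,0,-60],0,255],[[0,0,-90],0,255],[[0,0,-90],0,255]]' 40
python3 - <<'E'
from h import *
c=np.array([604.6,-227.7]); t=np.radians(-27.7); ux=np.array([np.cos(t),np.sin(t)]); uy=np.array([-np.sin(t),np.cos(t)])
for k in(-12.5,12.5):
    q=c+ux*-4+uy*k; plan([(*q,80,-27.7),(*q,27,-27.7)])
E
```

```text
time: 2.75
eef_pos: [0.4403, -0.0104, 0.0036]
tcp_rot: [0.926, -0.377, 0.002, 0.0]
contact_force: [-1.1, -1.7, 7.2]
opening: 0.262
finger_force: 41.2
time: 3.15
eef_pos: [0.4422, -0.0103, 0.0966]
tcp_rot: [0.926, -0.377, 0.005, -0.001]
contact_force: [-0.1, -0.6, 0.8]
opening: 0.266
finger_force: 40.4
at [442.2 -10.3  96.6] phi -44.4
(np.float64(595.2478999254247), np.float64(-236.9080521390317), 80, -27.7) -> [268, 55, 17] -17
(np.float64(595.2478999254247), np.float64(-236.9080521390317), 27, -27.7) -> [268, 55, 70] -17
at [442.2 -10.3  96.6] phi -44.4
(np.float64(606.8689510685401), np.float64(-214.7732114951713), 80, -27.7) -> [261, 31, 17] -17
(np.float64(606.8689510685401), np.float64(-214.7732114951713), 27, -27.7) -> [261, 31, 70] -17
```

```bash
python3 -m crank '[[[268,55,0],-17,255],[[268,55,0],-17,255],[[268,55,0],-17,255],[[268,55,0],-17,255],[[268,55,0],-17,255],[[268,55,0],-17,255],[[268,55,0],-17,255],[[268,55,50],-17,255],[[268,55,64],-17,255],[[268,55,64],-17,255]]' 40
python3 -m crank '[[[0,0,0],0,150],[[0,0,0],0,150],[[0,0,0],0,150],[[0,0,-40],0,150],[[0,0,-70],0,150],[[0,0,-100],0,120],[[0,0,-100],0,120]]'
python3 - <<'E'
from h import *
d=cam('wrist'); cv2.imwrite('pics/w2.png',d['frame'])
plan([(526,67,130,36.5),(526,67,30,36.5),(526,67,2,36.5)])
E
```

```text
time: 4.15
eef_pos: [0.5882, -0.2335, 0.0234]
tcp_rot: [0.972, -0.236, -0.005, -0.002]
contact_force: [-0.7, 0.4, -0.3]
opening: 0.269
finger_force: 40.4
time: 4.85
eef_pos: [0.5956, -0.2384, 0.1357]
tcp_rot: [0.972, -0.237, 0.006, 0.002]
contact_force: [0.1, -0.5, 0.4]
opening: 0.531
finger_force: 0.0
at [ 594.2 -237.6  132.7] phi -27.4
(526, 67, 130, 36.5) -> [-201, -239, 3] -64
(526, 67, 30, 36.5) -> [-201, -239, 103] -64
(526, 67, 2, 36.5) -> [-201, -239, 131] -64
```

View pics/w2.png

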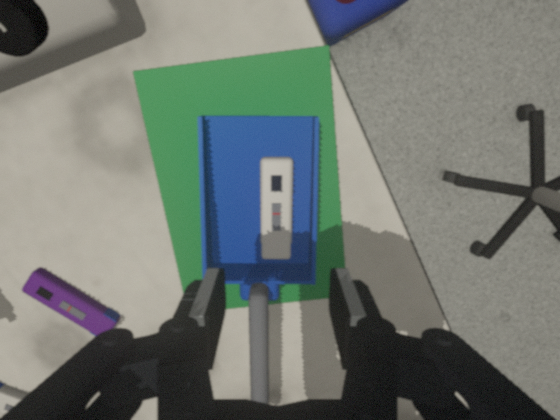

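Cassette d lies flat in the cup at px (276,208), right of centre, with free space to its left.

```bash
python3 -m crank '[[[-201,-239,3],-64,120],[[-201,-239,3],-64,120],[[-201,-239,3],-64,120],[[-201,-239,3],-64,120],[[-201,-239,3],-64,120],[[-201,-239,3],-64,120],[[-201,-239,3],-64,120],[[-201,-239,3],-64,120],[[-201,-239,3],-64,120],[[-201,-239,3],-64,120]]'
python3 - <<'E'
from h import *
d=cam('wrist')
m=(d['P'][...,2]>.006)&(d['P'][...,2]<.03); k,l,st,c=cv2.connectedComponentsWithStats(m.astype(np.uint8))
for i in range(1,k):
    if st[i,4]>1000: print(c[i]); rect(d,l==i,'w')
plan([(526,67,2,36.5)])
E
```

```text
time: 5.9
eef_pos: [0.5229, 0.0682, 0.1243]
tcp_rot: [0.95, 0.313, -0.0, -0.0]
contact_force: [-0.3, -0.1, -1.1]
opening: 0.531
finger_force: 0.0
[437.88046387  24.83853702]
w [678.2  60. ] size 48 2 ang 86.6 z [0.008 0.018 0.029] 1121
[164.57127861  76.96031913]
w [548.2 180.5] size 80 25 ang 8.0 z [0.01  0.013 0.014] 4763
[280.13714455 199.00473934]
w [526.8  67.2] size 80 24 ang 36.3 z [0.011 0.013 0.014] 3376
[ 32.00309872 179.36786189]
w [432.5 223.6] size 50 25 ang 103.7 z [0.008 0.012 0.014] 2259
[452.11281337 209.96183844]
w [596.  -40.2] size 80 25 ang 24.9 z [0.009 0.013 0.014] 3590
[147.4098193  274.03273099]
w [414.8 114.2] size 80 25 ang 43.5 z [0.009 0.012 0.014] 2933
[547.34748428 340.90801887]
w [ 558.8 -182.4] size 64 18 ang 33.1 z [0.008 0.019 0.029] 1272
at [523.1  67.9 124.5] phi 36.5
(526, 67, 2, 36.5) -> [2, 2, 122] 0
```

```bash
python3 -m crank '[[[2,1,50],0,120],[[2,1,100],0,120],[[2,1,122],0,120],[[2,1,122],0,120],[[2,1,122],0,255],[[2,1,122],0,255],[[2,1,122],0,255],[[2,1,122],0,255],[[2,1,72],0,255],[[2,1,32],0,255]]' 40
python3 -m crank '[[[-103,275,0],64,255],[[-103,275,0],64,255],[[-103,275,0],64,255],[[-103,275,0],64,255],[[-103,275,0],64,255],[[-103,275,0],64,255],[[-103,275,0],64,255],[[-103,275,0],64,255],[[-103,275,0],64,255],[[-103,275,0],64,255]]' 40
python3 - <<'E'
from h import *
plan([(607,-215,32,-27.7)])
E
```

```text
time: 6.95
eef_pos: [0.5246, 0.0687, 0.0931]
tcp_rot: [0.949, 0.314, -0.001, -0.001]
contact_force: [0.3, -0.8, 1.4]
opening: 0.267
finger_force: 41.2
time: 7.95
eef_pos: [0.6068, -0.2133, 0.0929]
tcp_rot: [0.972, -0.236, -0.0, -0.0]
contact_force: [1.1, 0.8, 0.1]
opening: 0.263
finger_force: 41.2
at [ 606.8 -213.3   92.9] phi -27.3
(607, -215, 32, -27.7) -> [1, 1, 61] 0
```

Lower, release, retract, then go to c (414,115, 42°).

```bash
python3 -m crank '[[[0,1,40],0,255],[[0,1,61],0,255],[[0,1,61],0,255],[[0,1,61],0,255],[[0,1,61],0,150],[[0,1,61],0,150],[[0,1,61],0,150],[[0,1,20],0,150],[[0,1,-20],0,120],[[0,1,-20],0,120]]' 40
python3 - <<'E'
from h import *
plan([(415,115,110,42)])
E
```

```text
time: 8.95
eef_pos: [0.6109, -0.2167, 0.1214]
tcp_rot: [0.972, -0.237, 0.007, 0.002]
contact_force: [0.2, -0.5, 1.1]
opening: 0.529
finger_force: 0.0
at [ 610.9 -216.7  121.4] phi -27.4
(415, 115, 110, 42) -> [-326, -205, 11] -69
```

```bash
python3 -m crank '[[[-322,-205,0],-69,120],[[-322,-205,0],-69,120],[[-322,-205,0],-69,120],[[-322,-205,0],-69,120],[[-322,-205,0],-69,120],[[-322,-205,0],-69,120],[[-322,-205,0],-69,120],[[-322,-205,0],-69,120],[[-322,-205,0],-69,120],[[-322,-205,0],-69,120]]'
python3 - <<'E'
from h import *
d=cam('wrist')
m=(d['P'][...,2]>.006)&(d['P'][...,2]<.03); k,l,st,c=cv2.connectedComponentsWithStats(m.astype(np.uint8))
for i in range(1,k):
    if st[i,4]>1000: print(c[i]); rect(d,l==i,'w')
plan([(414.5,115,2,42)])
E
```

```text
time: 9.95
eef_pos: [0.4148, 0.1161, 0.1133]
tcp_rot: [0.935, 0.356, 0.001, 0.0]
contact_force: [-0.1, -0.4, 1.4]
opening: 0.527
finger_force: 0.0
[320.45892076  21.60184735]
w [526.3 177.5] size 36 24 ang 7.7 z [0.01  0.013 0.014] 2057
[143.85978428  71.58551618]
w [428.7 238.3] size 80 24 ang 103.6 z [0.011 0.013 0.014] 5192
[ 76.69012797 166.29006703]
w [348.6 237.2] size 122 19 ang 96.6 z [0.009 0.014 0.017] 3282
[276.63426826 209.27103582]
w [414.2 114.6] size 79 24 ang 41.9 z [0.011 0.013 0.014] 3601
[ 46.97482332 230.14355124]
w [295.6 229.7] size 86 17 ang 86.3 z [0.009 0.014 0.017] 2264
at [415.3 115.5 113.4] phi 41.6
(414.5, 115, 2, 42) -> [-1, 0, 111] 0
```

```bash
python3 -m crank '[[[0,0,50],0,120],[[0,0,100],0,120],[[0,0,111],0,120],[[0,0,111],0,120],[[0,0,111],0,255],[[0,0,111],0,255],[[0,0,111],0,255],[[0,0,111],0,255],[[0,0,61],0,255],[[0,0,21],0,255]]' 40
python3 -m crank '[[[-77,374,0],69,255],[[-77,374,0],69,255],[[-77,374,0],69,255],[[-77,374,0],69,255],[[-77,374,0],69,255],[[-77,374,0],69,255],[[-77,374,0],69,255],[[-77,374,0],69,255],[[-77,374,0],69,255],[[-77,374,0],69,255]]' 40
python3 - <<'E'
from h import *
plan([(607,-215,36,-27.7)])
d=cam('top'); cup(d); cv2.imwrite('pics/t3.png',cv2.resize(d['frame'][150:300,180:420],None,fx=3,fy=3))
E
```

```text
time: 11.0
eef_pos: [0.4137, 0.1157, 0.0921]
tcp_rot: [0.935, 0.355, -0.002, -0.001]
contact_force: [1.4, 0.4, 0.0]
opening: 0.27
finger_force: 40.1
time: 12.0
eef_pos: [0.6052, -0.215, 0.0914]
tcp_rot: [0.972, -0.236, -0.001, -0.0]
contact_force: [0.3, -0.2, -0.4]
opening: 0.263
finger_force: 40.1
at [ 605.2 -215.    91.4] phi -27.4
(607, -215, 36, -27.7) -> [2, -1, 55] 0
cup [ 569.3 -172.9] size 127 56 ang 146.1 z [0.001 0.009 0.036] 169
mat [ 619.8 -185.6] size 199 67 ang 158.5 z [-0.004  0.001  0.006] 1016
handle [ 485.6 -162.5] size 127 11 ang 151.9 z [0.045 0.053 0.059] 190
```

View pics/t3.png

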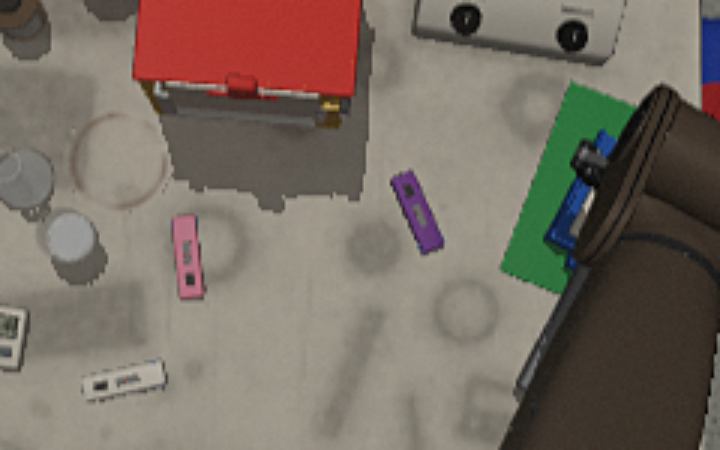

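The view is partly hidden by the arm, but the cup and mat are unchanged, and cassette a remains at crop px (123,380). I'll release c.

```bash
python3 -m crank '[[[0,0,40],0,255],[[0,0,56],0,255],[[0,0,56],0,255],[[0,0,56],0,255],[[0,0,56],0,150],[[0,0,56],0,150],[[0,0,56],0,150],[[0,0,10],0,150],[[0,0,-30],0,120],[[0,0,-30],0,120]]' 40
python3 - <<'E'
from h import *
d=cam('wrist'); cv2.imwrite('pics/w4.png',d['frame'])
plan([(428.5,238.5,115,104)])
E
```

```text
time: 13.05
eef_pos: [0.6101, -0.2174, 0.1306]
tcp_rot: [0.972, -0.237, 0.007, 0.002]
contact_force: [1.3, -0.4, 1.6]
opening: 0.528
finger_force: 0.0
at [ 608.4 -216.5  127.3] phi -27.4
(428.5, 238.5, 115, 104) -> [-369, -321, 12] -131
```

View pics/w4.png

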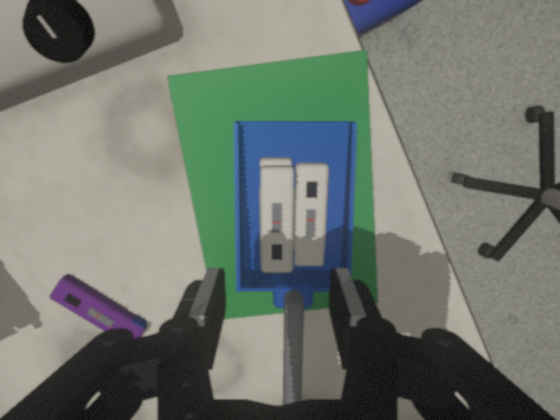

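Cassettes d and b lie side by side, with c stacked squarely on b at px (276,218). Next is cassette a.

```bash
python3 -m crank '[[[-366,-321,0],-131,120],[[-366,-321,0],-131,120],[[-366,-321,0],-131,120],[[-366,-321,0],-131,120],[[-366,-321,0],-131,120],[[-366,-321,0],-131,120],[[-366,-321,0],-131,120],[[-366,-321,0],-131,120],[[-366,-321,0],-131,120],[[-366,-321,0],-131,120]]'
python3 - <<'E'
from h import *
plan([(428.5,238.5,115,104)])
E
```

```text
time: 14.1
eef_pos: [0.426, 0.2403, 0.1209]
tcp_rot: [0.87, 0.492, -0.001, -0.0]
contact_force: [0.6, -0.4, 0.1]
opening: 0.529
finger_force: 0.0
at [426.  240.3 120.9] phi 59.0
(428.5, 238.5, 115, 104) -> [0, 3, 6] -45
```

```bash
python3 -m crank '[[[0,3,0],-45,120],[[0,3,0],-45,120],[[0,3,0],-45,120],[[0,3,0],-45,120],[[0,3,0],-45,120],[[0,3,0],-45,120],[[0,3,0],-45,120]]'
python3 - <<'E'
from h import *
d=cam('wrist')
m=(d['P'][...,2]>.006)&(d['P'][...,2]<.03); k,l,st,c=cv2.connectedComponentsWithStats(m.astype(np.uint8))
for i in range(1,k):
    if st[i,4]>1000: print(c[i]); rect(d,l==i,'w')
plan([(428.5,238.5,2,104)])
E
```

```text
time: 14.8
eef_pos: [0.4301, 0.2365, 0.1209]
tcp_rot: [0.619, 0.786, -0.001, -0.001]
contact_force: [0.1, -0.9, -0.2]
opening: 0.53
finger_force: 0.0
[ 94.60459082 107.18263473]
w [295.8 264.5] size 157 20 ang 86.8 z [0.01  0.015 0.018] 5010
[165.89171843 122.86397516]
w [344.9 263.7] size 176 19 ang 97.0 z [0.011 0.015 0.017] 4830
[384.90198057  39.45919011]
w [469.5 363.5] size 58 58 ang 82.8 z [0.015 0.017 0.019] 7927
[549.0529462  126.53714774]
w [595.5 336.8] size 41 11 ang 104.0 z [0.007 0.013 0.021] 1171
[459.49453322 165.58536585]
w [549.9 294.6] size 48 21 ang 80.7 z [0.007 0.019 0.029] 1189
[274.18921258 198.90366311]
w [428.3 238.8] size 79 24 ang 103.6 z [0.011 0.013 0.014] 3467
[509.31666667 187.86666667]
w [579.5 289.9] size 40 17 ang 84.6 z [0.021 0.022 0.029] 1380
[412.64854284 302.33275337]
w [552.3 181.5] size 70 25 ang 6.7 z [0.008 0.013 0.014] 2299
[544.40869565 373.16989967]
w [683.3 152.7] size 66 4 ang 86.7 z [0.007 0.016 0.028] 1495
at [430.2 236.5 121. ] phi 103.5
(428.5, 238.5, 2, 104) -> [2, -1, 119] 0
```

```bash
python3 -m crank '[[[2,-1,50],0,120],[[2,-1,100],0,120],[[2,-1,119],0,120],[[2,-1,119],0,120],[[2,-1,119],0,255],[[2,-1,119],0,255],[[2,-1,119],0,255],[[2,-1,119],0,255],[[2,-1,69],0,255],[[2,-1,29],0,255]]' 40
python3 -m crank '[[[-501,51,0],-49,255],[[-501,51,0],-49,255],[[-501,51,0],-49,255],[[-501,51,0],-49,255],[[-501,51,0],-49,255],[[-501,51,0],-49,255],[[-501,51,0],-49,255],[[-501,51,0],-49,255],[[-501,51,0],-49,255],[[-501,51,0],-49,255]]' 40
python3 -m crank '[[[0,0,0],0,255],[[0,0,0],0,255]]'
python3 - <<'E'
from h import *
plan([(595.5,-236.5,36,152.3)])
d=cam('top'); cup(d)
E
```

```text
time: 15.85
eef_pos: [0.4285, 0.2382, 0.0931]
tcp_rot: [0.619, 0.786, -0.001, -0.001]
contact_force: [0.9, 0.1, -0.0]
opening: 0.264
finger_force: 41.1
time: 16.85
eef_pos: [0.5846, -0.2035, 0.0931]
tcp_rot: [0.237, 0.971, 0.0, 0.0]
contact_force: [0.1, 0.7, -0.4]
opening: 0.262
finger_force: 41.2
time: 17.05
eef_pos: [0.5841, -0.2024, 0.0927]
tcp_rot: [0.238, 0.971, 0.0, -0.0]
contact_force: [0.1, 0.4, -0.4]
opening: 0.27
finger_force: 41.2
at [ 584.1 -202.4   92.7] phi 152.4
(595.5, -236.5, 36, 152.3) -> [-26, -25, 57] 0
cup [ 566.2 -163.3] size 91 33 ang 133.3 z [0.    0.01  0.036] 92
mat [ 613.  -181.6] size 217 70 ang 156.7 z [-0.004  0.001  0.006] 988
handle [ 472.3 -155.3] size 97 10 ang 152.6 z [0.045 0.054 0.059] 135
```

```bash
python3 -m crank '[[[-26,-25,0],0,255],[[-26,-25,0],0,255],[[-26,-25,0],0,255],[[-26,-25,40],0,255],[[-26,-25,57],0,255],[[-26,-25,57],0,255],[[-26,-25,57],0,255],[[-26,-25,57],0,150],[[-26,-25,57],0,150],[[-26,-25,57],0,150]]' 40
python3 -m crank '[[[0,0,-50],0,150],[[0,0,-100],0,120],[[0,0,-100],0,120],[[0,0,-100],0,120]]'
python3 - <<'E'
from h import *
d=cam('wrist'); cv2.imwrite('pics/w5.png',d['frame'])
plan([(595.5,-236.5,136,180),(600,120,300,180)])
E
```

```text
time: 18.1
eef_pos: [0.5961, -0.2356, 0.0364]
tcp_rot: [0.237, 0.972, -0.0, 0.0]
contact_force: [-0.2, 0.2, 0.4]
opening: 0.409
finger_force: 0.0
time: 18.5
eef_pos: [0.5971, -0.2364, 0.1387]
tcp_rot: [0.237, 0.971, -0.001, 0.002]
contact_force: [-0.7, 0.1, -0.4]
opening: 0.527
finger_force: 0.0
at [ 595.8 -235.6  136.2] phi 152.6
(595.5, -236.5, 136, 180) -> [0, -1, 0] -27
(600, 120, 300, 180) -> [160, 318, -164] -27
```

View pics/w5.png

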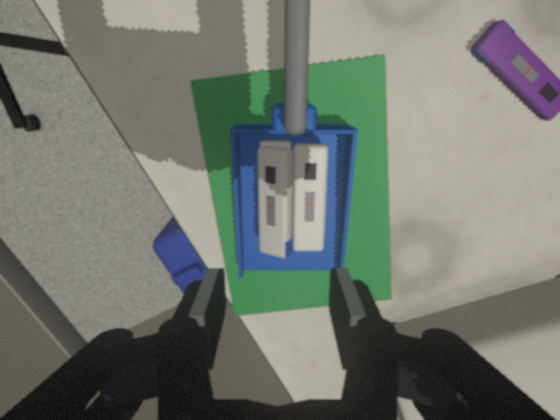

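All four cassettes lie flat in the cup, two stacks at px (275,200) and (310,198). Now the guard tab.

```bash
python3 -m crank '[[[0,0,-50],0,120],[[0,0,-100],0,120],[[0,0,-164],0,120],[[0,0,-164],0,120],[[98,357,-164],-27,120],[[98,357,-164],-27,120],[[98,357,-164],-27,120],[[98,357,-164],-27,120],[[98,357,-164],-27,120],[[98,357,-164],-27,120]]'
python3 -m crank '[[[42,152,0],0,120],[[0,0,0],0,120],[[0,0,0],0,120]]' >/dev/null
python3 - <<'E'
from h import *
plan([(673,126,300,180),(673,126,235,180)])
d=cam('top'); m=hue(d,0,6,150,(210,310,100,200)); m&=(d['P'][...,2]>.205)&(d['P'][...,2]<.222); rect(d,m,'lid')
E
```

```text
time: 19.55
eef_pos: [0.6578, 0.0597, 0.2964]
tcp_rot: [0.004, 1.0, 0.0, -0.003]
contact_force: [0.4, -0.8, -0.8]
opening: 0.528
finger_force: 0.0
at [658.1  58.8 296.1] phi 179.8
(673, 126, 300, 180) -> [-15, 67, -4] 0
(673, 126, 235, 180) -> [-15, 67, 61] 0
lid [755.2 121. ] size 186 174 ang 86.7 z [0.209 0.213 0.217] 3035
```

```bash
python3 -m crank '[[[-15,67,0],3,120],[[-15,67,0],3,120],[[-15,67,0],3,120],[[-15,67,0],3,120]]'
python3 - <<'E'
from h import *
plan([(673,126,300,176.7),(673,126,235,176.7)])
d=cam('wrist'); m=(d['P'][...,2]>.245)&(d['P'][...,2]<.28); rect(d,m,'tab'); m=(d['P'][...,2]>.205)&(d['P'][...,2]<.225); rect(d,m,'lid'); cv2.imwrite('pics/w6.png',d['frame'])
E
```

```text
time: 20.3
eef_pos: [0.6738, 0.1241, 0.2984]
tcp_rot: [0.03, 1.0, -0.0, -0.001]
contact_force: [-0.5, 0.1, 0.4]
opening: 0.531
finger_force: 0.0
at [673.8 124.1 298.4] phi 176.6
(673, 126, 300, 176.7) -> [1, 2, -2] 0
(673, 126, 235, 176.7) -> [1, 2, 63] 0
tab [674.7 125.3] size 24 12 ang 86.2 z [0.248 0.267 0.268] 1464
lid [749.9 120.7] size 186 164 ang 86.6 z [0.214 0.216 0.218] 32051
```

View pics/w6.png

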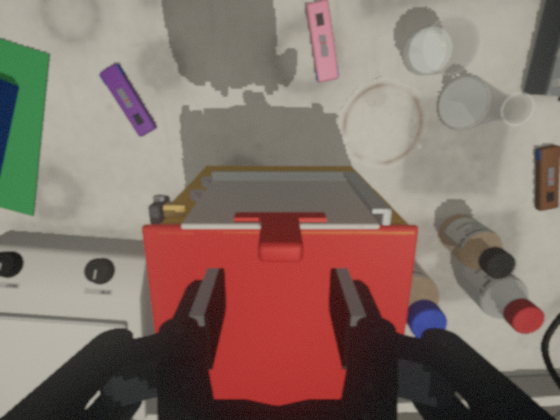

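The red tab is at px (280,238), centred between the fingers, and measures (675,125).

```bash
python3 -m crank '[[[-1,1,40],0,120],[[-1,1,62],0,120],[[-1,1,62],0,120],[[-1,1,62],0,255],[[-1,1,62],0,255],[[-1,1,62],0,255],[[-1,1,62],0,255],[[-1,1,62],0,255]]' 60
python3 -m crank '[[[0,0,-12],0,255],[[0,0,-24],0,255],[[0,0,-36],0,255],[[0,0,-48],0,255],[[0,0,-60],0,255],[[0,0,-72],0,255],[[0,0,-84],0,255],[[0,0,-97],0,255],[[0,0,-97],0,255],[[0,0,-97],0,255]]' 60
python3 - <<'E'
from h import *
d=cam('wrist'); m=hue(d,0,6,150,(200,360,200,420)); m=(d['P'][...,2]>.34)&(d['P'][...,2]<.39); rect(d,m,'tab')
E
```

```text
time: 21.15
eef_pos: [0.6759, 0.1256, 0.2397]
tcp_rot: [0.03, 1.0, 0.0, 0.001]
contact_force: [-0.9, 0.5, 2.6]
opening: 0.264
finger_force: 60.6
time: 22.15
eef_pos: [0.6758, 0.1256, 0.3363]
tcp_rot: [0.03, 1.0, 0.0, 0.001]
contact_force: [5.0, 1.9, -0.7]
opening: 0.265
finger_force: 60.6
tab [675.7 125.1] size 90 27 ang 86.0 z [0.346 0.369 0.389] 11697
```

```bash
python3 -m crank '[[[0,0,0],0,150],[[0,0,0],0,150],[[0,0,0],0,120],[[0,0,-40],0,120],[[0,0,-55],0,120],[[0,0,-55],0,120],[[0,0,-55],0,120]]' 60
python3 - <<'E'
from h import *
d=cam('wrist'); m=(d['P'][...,2]>.34)&(d['P'][...,2]<.375)&(np.hypot(d['P'][...,0]-.675,d['P'][...,1]-.125)<.03); rect(d,m,'tab')
h=np.array([604.6,-227.7])-165*np.array([.885,-.465]); print(h)
plan([(520,0,390,160),(*h,140,152.3)])
d=cam('top'); cup(d)
E
```

```text
time: 22.9
eef_pos: [0.6752, 0.1255, 0.3899]
tcp_rot: [0.03, 1.0, -0.0, 0.0]
contact_force: [0.1, 0.6, -0.1]
opening: 0.526
finger_force: 0.0
tab [674.8 125.4] size 24 12 ang 87.1 z [0.343 0.357 0.358] 1340
[ 458.575 -150.975]
at [674.9 125.4 388.5] phi 176.6
(520, 0, 390, 160) -> [147, -134, -2] 17
(np.float64(458.57500000000005), np.float64(-150.97499999999997), 140, 152.3) -> [199, -289, 248] 24
cup [ 596.1 -226.5] size 135 91 ang 152.5 z [0.001 0.007 0.035] 700
mat [ 607.8 -221.2] size 200 140 ang 159.8 z [-0.004  0.001  0.006] 1809
handle [ 525.3 -187.2] size 220 17 ang 150.6 z [0.046 0.053 0.059] 280
```

Tab top is at 357 mm, so the guard sits in the upper notch by itself. Next, the cup handle.

```bash
python3 -m crank '[[[147,-134,0],24,120],[[147,-134,0],24,120],[[147,-134,0],24,120],[[147,-134,0],24,120],[[208,-283,100],24,120],[[208,-283,150],24,120],[[208,-283,200],24,120],[[208,-283,248],24,120],[[208,-283,248],24,120],[[208,-283,248],24,120]]'
python3 - <<'E'
from h import *
d=cam('wrist'); P=d['P']; cv2.imwrite('pics/w7.png',d['frame'])
for lo in np.arange(400,520,0): pass
m=(P[...,2]>.048)&(P[...,2]<.068)&(P[...,0]>.40)&(P[...,0]<.53)&(P[...,1]<-.1); rect(d,m,'handle')
plan([(450,-146,140,152.3),(450,-146,25,152.3)])
E
```

```text
time: 24.0
eef_pos: [0.4497, -0.1432, 0.1428]
tcp_rot: [0.237, 0.971, 0.0, -0.001]
contact_force: [0.7, -1.1, -0.7]
opening: 0.53
finger_force: 0.0Traceback (most recent call last):
  File "<stdin>", line 3, in <module>
ZeroDivisionError: division by zero
```

View pics/w7.png

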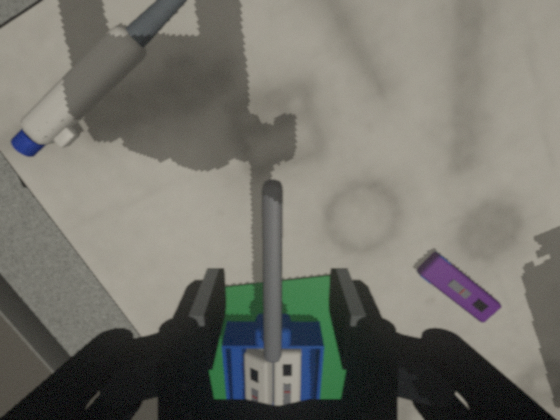

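The handle is at px (272,190–355), centred between the fingers, with the cassettes in the cup behind.

Run:
```python
from h import *
d=cam('wrist'); P=d['P']
m=(P[...,2]>.048)&(P[...,2]<.068)&(P[...,0]>.40)&(P[...,0]<.53)&(P[...,1]<-.1)&(P[...,1]>-.19); rect(d,m,'handle'); q=P[m]; print(q[q[:,0].argmin()])
plan([(450,-146,140,152.3),(450,-146,25,152.3)])
```

```text
handle [ 479.8 -162.9] size 114 14 ang 152.7 z [0.054 0.057 0.059] 3012
[ 0.42826748 -0.14016454  0.05446092]
at [ 445.  -141.2  137.3] phi 152.4
(450, -146, 140, 152.3) -> [-7, -2, -3] 0
(450, -146, 25, 152.3) -> [-7, -2, 112] 0
```

```bash
python3 -m crank '[[[-7,-3,50],0,120],[[-7,-3,90],0,120],[[-7,-3,113],0,120],[[-7,-3,113],0,120],[[-7,-3,113],0,255],[[-7,-3,113],0,255],[[-7,-3,113],0,255],[[-7,-3,113],0,255],[[-7,-3,113],0,255]]' 20
python3 -m crank '[[[0,0,-4],0,255],[[0,0,-8],0,255],[[0,0,-12],0,255],[[0,0,-12],0,255],[[0,0,-12],0,255]]' 20
python3 - <<'E'
from h import *
print(get_state()['wrist_torque'],get_state()['contact_force'])
c0=np.array([604.6,-227.7])/1000; t=np.radians(-27.4); 
d=cam('wrist'); P=d['P']-np.array([*c0,0]); x=P[...,0]*np.cos(t)+P[...,1]*np.sin(t); y=-P[...,0]*np.sin(t)+P[...,1]*np.cos(t)
m=(abs(y)<.004)&(x<-.07)&(x>-.21)&(P[...,2]>.03)&(P[...,2]<.1); print(m.sum(), np.polyfit(x[m],P[...,2][m],1), x[m].min(),x[m].max())
d=cam('side'); cv2.imwrite('pics/s8.png',cv2.resize(d['frame'][230:400,150:370],None,fx=3,fy=3))
E
```

```text
time: 25.0
eef_pos: [0.4576, -0.1499, 0.0344]
tcp_rot: [0.237, 0.971, -0.001, 0.002]
contact_force: [0.6, -0.6, 2.5]
opening: 0.159
finger_force: 23.5
time: 25.5
eef_pos: [0.4558, -0.1487, 0.0446]
tcp_rot: [0.237, 0.971, 0.0, -0.0]
contact_force: [-0.7, 1.3, -0.9]
opening: 0.152
finger_force: 23.0
[ 0.08924328  0.12822898 -0.0248136 ] [-0.70134259  1.32169879 -0.8631283 ]
3814 [0.01846748 0.06866004] -0.20068181494025983 -0.11833661651383054
```

View pics/s8.png

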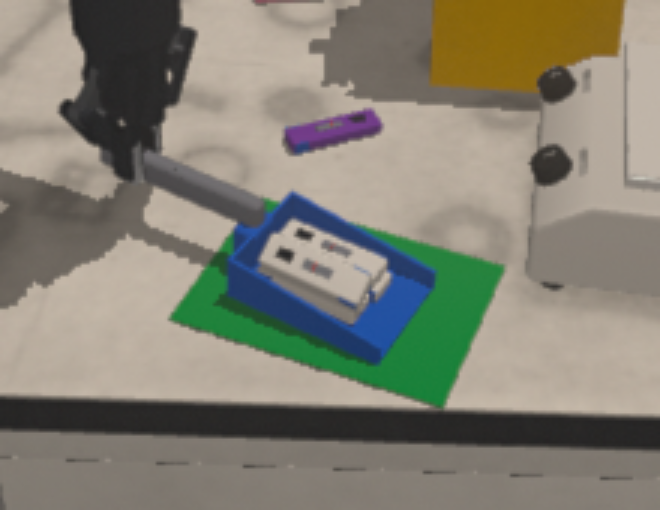

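The cup is held level about 9 mm up with no slip at 20 N, cassettes at px (325,270). The grip is a bit high on the bar, so I'll set the cup down and regrip lower.

```bash
python3 - <<'E'
from h import *
plan([(450,-147,25,152.3)]);
E
python3 -m crank '[[[0,0,6],0,255],[[0,0,12],0,255],[[0,0,12],0,255],[[0,0,12],0,150],[[0,0,12],0,150],[[0,0,12],0,150],[[0,0,12],0,150]]' 20
python3 - <<'E'
from h import *
plan([(450,-147,25,152.3)]);
E
```

```text
at [ 455.9 -148.8   44.5] phi 152.6
(450, -147, 25, 152.3) -> [6, -1, 20] 0
time: 26.3
eef_pos: [0.4563, -0.1491, 0.0329]
tcp_rot: [0.237, 0.971, -0.0, 0.0]
contact_force: [0.3, -0.2, -0.1]
opening: 0.41
finger_force: 0.0
at [ 456.3 -149.1   32.9] phi 152.6
(450, -147, 25, 152.3) -> [7, -1, 8] 0
```

```bash
python3 -m crank '[[[6,0,9],0,150],[[6,0,9],0,150],[[6,0,9],0,150],[[6,0,9],0,255],[[6,0,9],0,255],[[6,0,9],0,255],[[6,0,9],0,255],[[6,0,9],0,255]]' 120
python3 -m crank '[[[0,0,-10],0,255],[[0,0,-20],0,255],[[0,0,-40],0,255],[[0,0,-60],0,255],[[0,0,-80],0,255],[[0,0,-100],0,255],[[0,0,-120],0,255],[[0,0,-130],0,255],[[0,0,-130],0,255],[[0,0,-130],0,255]]' 120
python3 - <<'E'
from h import *
t=np.radians(-3.3); u=np.array([np.cos(t),np.sin(t)]); p=np.array([682,125.5])
g=p-u*262; plan([(*(p-u*262),150,176.7),(*(p-u*150),150,176.7)])
d=cam('side'); cv2.imwrite('pics/s9.png',cv2.resize(d['frame'][150:350,150:370],None,fx=3,fy=3))
E
```

```text
time: 27.1
eef_pos: [0.451, -0.1463, 0.024]
tcp_rot: [0.237, 0.971, -0.0, 0.0]
contact_force: [-0.2, -0.3, 2.0]
opening: 0.148
finger_force: 116.9
time: 28.1
eef_pos: [0.4503, -0.1459, 0.1532]
tcp_rot: [0.237, 0.971, 0.0, -0.001]
contact_force: [0.3, 0.2, -3.1]
opening: 0.142
finger_force: 116.9
at [ 450.3 -145.9  153.2] phi 152.6
(np.float64(420.4344440471246), np.float64(140.58177506340664), 150, 176.7) -> [159, 241, 3] -24
(np.float64(532.2487275078958), np.float64(134.1346040439351), 150, 176.7) -> [56, 286, 3] -24
```

View pics/s9.png

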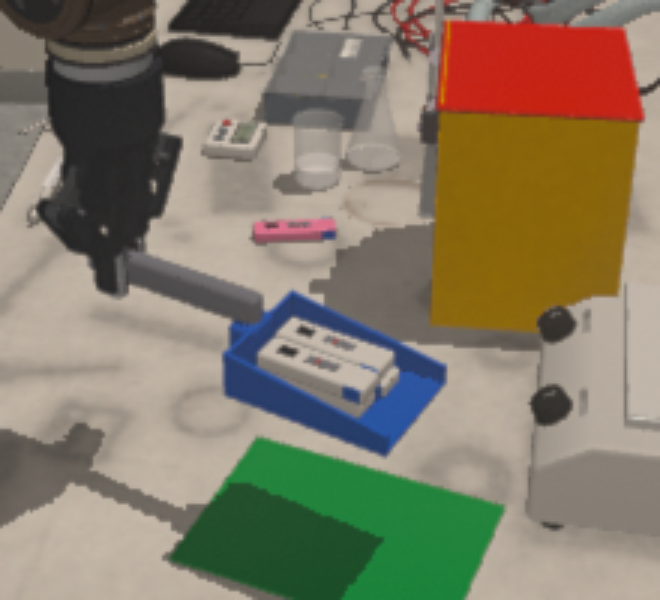

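The cup is level with all four cassettes at px (330,365). I'll move gently to in front of the opening.

```bash
python3 -m crank '[[[8,10,3],-2,255],[[20,26,3],-6,255],[[33,43,3],-10,255],[[46,60,3],-14,255],[[58,76,3],-18,255],[[68,90,3],-21,255],[[75,98,3],-23,255],[[78,102,3],-24,255],[[78,102,3],-24,255]]' 120
python3 - <<'E'
from h import *
t=np.radians(-3.3); u=np.array([np.cos(t),np.sin(t)]); p=np.array([682,125.5])
plan([(*(p-u*262),150,176.7)])
E
```

```text
time: 29.05
eef_pos: [0.4282, -0.0193, 0.1503]
tcp_rot: [0.029, 1.0, 0.0, -0.0]
contact_force: [-0.9, -0.3, -2.1]
opening: 0.151
finger_force: 117.0
at [428.2 -19.3 150.3] phi 176.6
(np.float64(420.4344440471246), np.float64(140.58177506340664), 150, 176.7) -> [17, 159, 0] 0
```

```bash
python3 -m crank '[[[2,10,0],0,255],[[4,28,0],0,255],[[6,48,0],0,255],[[8,70,0],0,255],[[10,92,0],0,255],[[12,114,0],0,255],[[14,134,0],0,255],[[16,150,0],0,255],[[17,159,0],0,255],[[17,159,0],0,255]]' 120
python3 -m crank '[[[0,0,0],0,255],[[0,0,0],0,255]]'
python3 - <<'E'
from h import *
t=np.radians(-3.3); u=np.array([np.cos(t),np.sin(t)]); p=np.array([682,125.5])
plan([(*(p-u*s),150,176.7) for s in(262,200,125)])
d=cam('top'); m=hue(d,105,125,120,(200,330,130,260)); P=d['P']; rect(d,m,'cup')
V,U=np.mgrid[0:420,0:560]
m=(P[...,2]>.17)&(P[...,2]<.19)&(U>225)&(U<300)&(V>190)&(V<290); rect(d,m,'handle')
cv2.imwrite('pics/t10.png',cv2.resize(d['frame'][150:300,180:330],None,fx=4,fy=4))
E
```

```text
time: 30.05
eef_pos: [0.4211, 0.1406, 0.1508]
tcp_rot: [0.029, 1.0, 0.0, -0.0]
contact_force: [-0.2, 0.7, -2.6]
opening: 0.146
finger_force: 117.1
time: 30.25
eef_pos: [0.4213, 0.1393, 0.1507]
tcp_rot: [0.03, 1.0, -0.0, -0.0]
contact_force: [0.2, 0.5, -2.8]
opening: 0.145
finger_force: 117.2
at [421.3 139.3 150.7] phi 176.5
(np.float64(420.4344440471246), np.float64(140.58177506340664), 150, 176.7) -> [1, 1, 1] 0
(np.float64(482.3316366771943), np.float64(137.01280539191345), 150, 176.7) -> [-61, 1, 1] 0
(np.float64(557.2072729232465), np.float64(132.6955033699459), 150, 176.7) -> [-136, 2, 1] 0
cup [586.3 129.7] size 132 83 ang 176.4 z [0.127 0.132 0.161] 756
handle [496.8 135.2] size 81 14 ang 176.6 z [0.175 0.18  0.184] 182
```

View pics/t10.png

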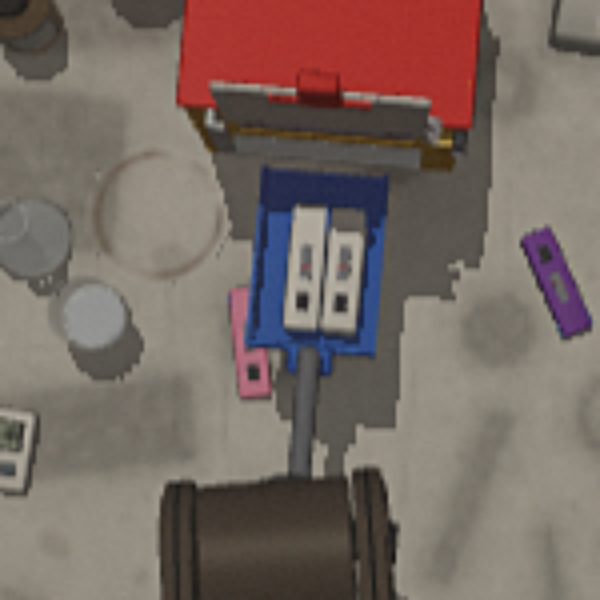

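Cup is aligned with the opening: lip at px (325,172), heading and centre line within 1 mm of the port. I'll press the flap with the lip and go in.

```bash
python3 -m crank '[[[-10,1,0],0,255],[[-24,1,0],0,255],[[-38,1,0],0,255],[[-52,1,0],0,255],[[-66,1,0],0,255],[[-80,1,0],0,255],[[-94,1,0],0,255],[[-108,1,0],0,255],[[-122,1,0],0,255],[[-136,1,0],0,255]]' 120
python3 -m crank '[[[0,0,0],0,255],[[0,0,0],0,255],[[0,0,0],0,255]]'
python3 - <<'E'
from h import *
t=np.radians(-3.3); u=np.array([np.cos(t),np.sin(t)]); p=np.array([682,125.5])
plan([(*(p-u*s),150,176.7) for s in(124,)])
d=cam('top'); P=d['P']; V,U=np.mgrid[0:420,0:560]
m=(P[...,2]>.17)&(P[...,2]<.19)&(U>225)&(U<300)&(V>180)&(V<290); rect(d,m,'handle')
m=hue(d,105,125,120,(200,330,130,260)); rect(d,m,'cup')
w=(P[...,2]>.34)&(P[...,2]<.38)&(U>225)&(U<300)&(V>100)&(V<200); rect(d,w,'tab')
E
```

```text
time: 31.3
eef_pos: [0.5582, 0.1322, 0.1504]
tcp_rot: [0.03, 1.0, -0.0, -0.0]
contact_force: [0.6, 0.8, -3.1]
opening: 0.145
finger_force: 117.1
time: 31.6
eef_pos: [0.5564, 0.1327, 0.1503]
tcp_rot: [0.03, 1.0, -0.0, -0.001]
contact_force: [-1.6, -1.7, -3.2]
opening: 0.143
finger_force: 117.1
at [556.4 132.7 150.3] phi 176.6
(np.float64(558.2056147398605), np.float64(132.63793934298633), 150, 176.7) -> [-2, 0, 0] 0
handle [647.5 121.1] size 157 54 ang 91.5 z [0.175 0.179 0.184] 124
cup [817.5 268.9] size 30 10 ang 94.7 z [0.113 0.121 0.126] 44
tab [673.1 125.9] size 22 12 ang 92.8 z [0.345 0.354 0.358] 65
```

Inside with no unusual force. Now I loosen the grip to 20 N and raise the handle, so that the top edge of the opening pivots the cup lip-down in the pads.

```bash
python3 -m crank '[[[0,0,-10],0,255],[[0,0,-20],0,255],[[0,0,-28],0,255],[[0,0,-32],0,255],[[0,0,-36],0,255],[[-1,0,-40],0,255],[[-1,0,-44],0,255],[[-2,0,-48],0,255],[[-3,0,-53],0,255],[[-3,0,-53],0,255]]' 20
cat >> h.py <<'E'
def tilt():
    s=get_state(); g=np.array(s['eef_pos'])+[0,0,.019]; t=np.radians(-3.3); c,sn=np.cos(t),np.sin(t)
    for n in('wrist','top'):
        P=cam(n)['P']-g; x=P[...,0]*c+P[...,1]*sn; y=-P[...,0]*sn+P[...,1]*c
        m=(abs(y)<.005)&(x>-.034)&(x<.1)&(np.abs(x)>(.012 if n=='wrist' else .045))&(P[...,2]>-.1)&(P[...,2]<.04)
        if n=='wrist': m&=(x<0)
        if m.sum()>5:
            f=np.polyfit(x[m],P[...,2][m],1); print(n,m.sum(),'tilt',np.degrees(np.arctan(f[0])).round(1),'x',x[m].min().round(3),x[m].max().round(3))
    print('F',np.round(s['contact_force'],1),'T',np.round(s['wrist_torque'],2),np.round(g*1000))
def tab():
    d=cam('top'); P=d['P']; w=(np.hypot(P[...,0]-.674,P[...,1]-.125)<.03)&(P[...,2]>.3); print('tabtop',np.percentile(P[...,2][w],[50,90]))
E
python3 -c "from h import *; tilt(); tab()"
```

```text
time: 32.65
eef_pos: [0.5583, 0.1327, 0.2038]
tcp_rot: [0.03, 1.0, -0.0, -0.003]
contact_force: [-7.5, 0.3, -4.5]
opening: 0.145
finger_force: 115.1
wrist 1633 tilt 47.9 x -0.026 -0.012
top 54 tilt -10.4 x 0.067 0.099
F [-7.5  0.3 -4.5] T [ 0.02  1.62 -0.04] [558. 133. 223.]
tabtop [0.33333542 0.3591391 ]
```

```bash
python3 -m crank '[[[-2,0,-5],0,255],[[-3,0,-10],0,255],[[-5,0,-15],0,255],[[-7,0,-21],0,255],[[-9,0,-26],0,255],[[-12,0,-31],0,255],[[-15,0,-36],0,255],[[-18,0,-41],0,255],[[-18,0,-41],0,255]]' 20
python3 -c "from h import *; tilt(); tab()"
```

```text
time: 33.7
eef_pos: [0.5777, 0.1316, 0.2466]
tcp_rot: [0.03, 1.0, -0.0, -0.0]
contact_force: [-6.9, 0.9, -1.0]
opening: 0.149
finger_force: 110.9
wrist 2087 tilt 42.0 x -0.031 -0.012
top 41 tilt 41.1 x 0.08 0.097
F [-6.9  0.9 -1. ] T [ 0.03  1.42 -0.01] [578. 132. 266.]
tabtop [0.33040704 0.35539728]
```

```bash
cat >> h.py <<'E'
def prof():
    g=np.array(get_state()['eef_pos'])+[0,0,.019]; t=np.radians(-3.3); c,sn=np.cos(t),np.sin(t)
    P=cam('side')['P']-g; x=P[...,0]*c+P[...,1]*sn; y=-P[...,0]*sn+P[...,1]*c
    for a,b in ((-.035,-.015),(.025,.10)):
        X=[];Z=[]
        for x0 in np.arange(a,b,.004):
            m=(abs(x-x0)<.002)&(y>-.014)&(y<.004)&(abs(P[...,2])<.12)
            if m.sum()>2: X.append(x0);Z.append([P[...,2][m].min(),P[...,2][m].max()])
        if len(X)>2: print(np.round(np.c_[X,Z]*1000).astype(int).tolist(),'tilt',np.degrees(np.arctan(np.polyfit(X,np.mean(Z,1),1)[0])).round(1))
E
python3 -c "from h import *; prof()"
```

```text
[[-35, 113, 120], [-27, 3, 15], [-23, -1, 19], [-19, -2, 87], [-15, -5, 11]] tilt -77.8
[[25, -32, -5], [29, -31, -7], [33, -38, 115], [37, -41, 118], [41, -43, -16], [45, -46, -17], [49, -49, -23], [53, -51, -24], [57, -54, -27], [61, -82, -29], [65, -98, -32], [69, -93, -35], [73, -87, -36], [77, -80, -39], [81, -67, -42], [85, -72, -47], [89, -67, -48], [93, -65, 91], [97, 45, 91]] tilt -15.0
```

The tilt is about 34° already. I'll go on to ~43° and let them slide.

```bash
python3 -m crank '[[[-4,0,-4],0,255],[[-7,0,-8],0,255],[[-11,0,-13],0,255],[[-14,0,-16],0,255],[[-14,0,-16],0,255],[[-14,0,-16],0,255],[[-14,0,-16],0,255],[[-14,0,-16],0,255]]' 20
python3 - <<'E'
from h import *
prof(); tab(); s=get_state(); print(s['contact_force'],s['wrist_torque'],s['eef_pos'])
E
```

```text
time: 34.7
eef_pos: [0.5918, 0.131, 0.2627]
tcp_rot: [0.03, 1.0, 0.0, 0.0]
contact_force: [-5.8, -0.0, -0.5]
opening: 0.146
finger_force: 109.0
[[-35, 111, 116], [-31, 11, 15], [-27, 6, 18], [-23, 1, 24], [-19, -2, 27], [-15, -5, 26]] tilt -74.8
[[25, -46, -13], [29, -49, -17], [33, -56, -21], [37, -56, 118], [41, -92, -27], [45, -107, -32], [49, -95, -35], [53, -98, -40], [57, -86, -42], [61, -77, -48], [65, -85, -53], [69, -86, -57], [73, -79, -61], [77, -79, 73], [81, -73, 75], [85, -18, 76], [89, -70, 73], [93, -69, -67], [97, -70, -67]] tilt 4.5
tabtop [0.33191794 0.35519063]
[-5.66125225  0.39522864 -0.41592465] [0.07812417 1.30260053 0.00388796] [0.591832   0.13098459 0.26269532]
```

```bash
python3 -m crank '[[[0,0,6],0,255],[[0,0,12],0,255],[[0,0,8],0,255],[[0,0,12],0,255],[[0,0,8],0,255],[[0,0,12],0,255],[[0,0,12],0,255],[[0,0,12],0,255],[[0,0,12],0,255]]' 
for i in 1 2 3; do python3 -m crank '[[[0,0,0],0,255],[[0,0,0],0,255]]' | grep contact; done
python3 - <<'E'
from h import *
s=get_state(); print(s['contact_force'],s['wrist_torque'],s['eef_pos'])
d=cam('side'); P=d['P']; g=np.array(s['eef_pos'])
cv2.imwrite('pics/s14.png',cv2.resize(d['frame'][130:330,200:400],None,fx=3,fy=3))
E
```

```text
time: 35.7
eef_pos: [0.5918, 0.1309, 0.2503]
tcp_rot: [0.03, 1.0, 0.0, 0.0]
contact_force: [-6.6, 0.8, -0.0]
opening: 0.146
finger_force: 109.2
contact_force: [-5.0, 0.0, -0.5]
contact_force: [-6.1, 1.1, -0.0]
contact_force: [-6.7, 0.4, 0.6]
[-6.71342268  0.38452856  0.59243503] [0.09070318 1.38230353 0.08029449] [0.59186395 0.13090278 0.25033941]
```

```bash
python3 -m crank '[[[4,0,0],0,255],[[8,0,0],0,255],[[12,0,0],0,255],[[12,0,0],0,255],[[12,0,0],0,255],[[12,0,0],0,255]]' 
for i in 1 2 3; do python3 -m crank '[[[0,0,0],0,255],[[0,0,0],0,255]]' | grep contact; done
python3 - <<'E'
from h import *
s=get_state(); print(s['contact_force'],s['wrist_torque'],s['eef_pos']); prof(); tab()
E
```

```text
time: 36.95
eef_pos: [0.5807, 0.1314, 0.2495]
tcp_rot: [0.03, 1.0, 0.0, 0.001]
contact_force: [-0.0, 0.4, -0.3]
opening: 0.144
finger_force: 108.8
contact_force: [0.7, -0.1, 0.5]
contact_force: [0.9, 0.4, 0.1]
contact_force: [0.5, 0.1, 0.5]
[0.46854688 0.11002933 0.50279486] [-0.08056441 -0.55171758  0.06458528] [0.5803538  0.13139684 0.24916898]
[[-31, 8, 15], [-27, 3, 20], [-23, 3, 24], [-19, -2, 25], [-15, -4, 84]] tilt 54.8
[[25, -43, -13], [29, -48, -16], [33, -50, 117], [37, -55, 120], [41, -92, -28], [45, -85, -31], [49, -106, -36], [53, -84, -38], [57, -96, -44], [61, -81, -47], [65, -82, -50], [69, -84, -55], [73, -77, -60], [77, -76, -62], [81, -72, -66], [89, 40, 87], [93, 40, 89], [97, -7, 89]] tilt 28.1
tabtop [0.33452154 0.35621283]
```

```bash
python3 -m crank '[[[0,0,-5],0,255],[[0,0,-10],0,255],[[0,0,-14],0,255],[[0,0,-14],0,255],[[0,0,-14],0,255]]' 
for i in 1 2 3 4; do python3 -m crank '[[[0,0,0],0,255],[[0,0,0],0,255]]' | grep contact; done
python3 -c "
from h import *
print(get_state()['wrist_torque'])"
```

```text
time: 38.15
eef_pos: [0.5796, 0.1315, 0.2626]
tcp_rot: [0.03, 1.0, 0.0, -0.001]
contact_force: [0.2, 0.4, -1.4]
opening: 0.143
finger_force: 109.0
contact_force: [0.5, -1.2, -0.7]
contact_force: [-0.5, 0.3, -1.4]
contact_force: [0.2, 0.2, -1.0]
contact_force: [0.5, -0.3, -1.6]
[-0.00799734  0.15853238  0.03408152]
```

The measured weight is now about that of the empty cup. I'll withdraw back and up along the slope.

```bash
python3 -m crank '[[[5,0,-5],0,255],[[12,0,-12],0,255],[[20,0,-19],0,255],[[28,0,-26],0,255],[[38,0,-34],0,255],[[50,0,-40],0,255],[[65,0,-40],0,255],[[85,0,-40],0,255],[[110,0,-40],0,255],[[110,0,-40],0,255]]' 
python3 -m crank '[[[0,0,0],0,255],[[0,0,0],0,255]]'
python3 - <<'E'
from h import *
prof(); tab(); d=cam('side'); e=cam('top')
t=e['frame'][150:300,180:330]; s=d['frame'][130:330,180:380]
cv2.imwrite('pics/m14.png',np.hstack([cv2.resize(t,(400,400)),cv2.resize(s,(400,400))]))
plan([(450,-147,290,152.3)])
E
```

```text
time: 39.95
eef_pos: [0.4675, 0.1384, 0.3032]
tcp_rot: [0.029, 1.0, 0.0, -0.0]
contact_force: [0.4, -1.0, -2.3]
opening: 0.144
finger_force: 108.7
time: 40.15
eef_pos: [0.4705, 0.138, 0.3032]
tcp_rot: [0.03, 1.0, 0.0, 0.001]
contact_force: [0.4, 0.0, -1.4]
opening: 0.145
finger_force: 108.7
[[-31, 10, 15], [-27, 7, 20], [-23, 3, 24], [-19, -3, 19], [-15, -5, 16]] tilt -25.1
[[25, -46, -12], [29, -49, -16], [33, -51, -20], [37, -56, 120], [41, -59, -29], [45, -108, -31], [49, -105, -37], [53, -102, -41], [57, -91, -43], [61, -88, -47], [65, -83, -51], [69, -84, -57], [73, -81, -58], [77, -75, -64], [81, -74, -65]] tilt -45.7
tabtop [0.33158785 0.35568335]
at [470.6 137.9 302.7] phi 176.6
(450, -147, 290, 152.3) -> [3, -286, 13] 24
```

View pics/m14.png

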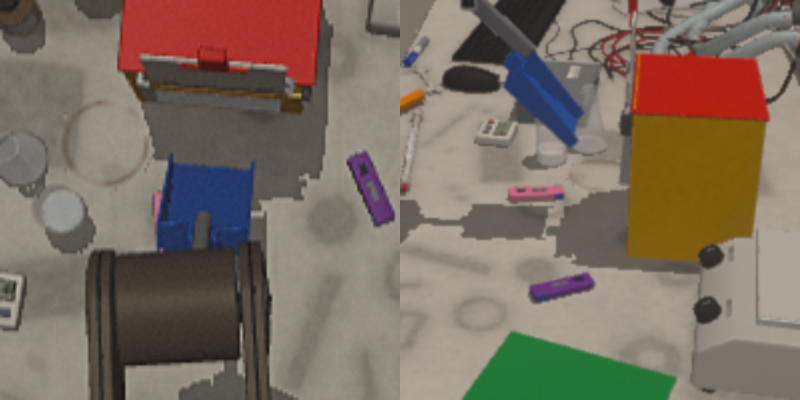

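The cup is empty, held lip-down at about 45° with its tray at left px (205,200). No cassette lies on the bench and the flap is free. Now to the mat, where the lip on the mat will turn it back level.

```bash
python3 -m crank '[[[-8,-35,0],2,255],[[-18,-75,0],5,255],[[-28,-115,0],8,255],[[-38,-155,0],10,255],[[-50,-195,0],13,255],[[-60,-235,0],15,255],[[-70,-275,20],17,255],[[-78,-312,50],18,255],[[-82,-328,80],18,255],[[-82,-328,88],18,255]]' 
python3 -m crank '[[[0,0,0],0,255],[[0,0,0],0,255]]' >/dev/null
python3 - <<'E'
from h import *
a=np.radians(-21); u=np.array([np.cos(a),np.sin(a)]); f=np.array([442.6,-159.6])
plan([(*(f+u*k),z,159) for k,z in((97,181),(65,151),(39,119),(18,83),(8,56),(0,23))])
d=cam('top'); cup(d)
E
```

```text
time: 41.35
eef_pos: [0.5306, -0.1958, 0.21]
tcp_rot: [0.188, 0.982, 0.001, -0.004]
contact_force: [-0.5, 1.0, -1.9]
opening: 0.142
finger_force: 108.8
at [ 533.1 -193.8  216. ] phi 158.6
(np.float64(533.1573013702287), np.float64(-194.36169110589412), 181, 159) -> [0, 0, 35] 0
(np.float64(503.28272772231816), np.float64(-182.8939167204445), 151, 159) -> [32, -1, 65] 0
(np.float64(479.00963663339087), np.float64(-173.5763500322667), 119, 159) -> [58, -1, 97] 0
(np.float64(459.40444767694964), np.float64(-166.0506230918154), 83, 159) -> [79, -1, 133] 0
(np.float64(450.06864341197763), np.float64(-162.4669435963624), 56, 159) -> [89, -1, 160] 0
(np.float64(442.6), np.float64(-159.6), 23, 159) -> [97, -1, 193] 0
cup [ 616.  -219.7] size 93 79 ang 154.4 z [0.053 0.088 0.153] 544
mat [ 607.8 -220.9] size 198 139 ang 159.5 z [-0.004  0.001  0.006] 1715
handle [ 648.5 -239.1] size 85 33 ang 69.6 z [0.045 0.049 0.062] 32
```

```bash
python3 -m crank '[[[0,0,15],0,255],[[0,0,30],0,255],[[0,0,36],0,255],[[10,0,45],0,255],[[21,0,55],0,255],[[32,0,65],0,255],[[41,0,76],0,255],[[50,0,87],0,255],[[58,0,97],0,255],[[58,0,97],0,255]]'
python3 - <<'E'
from h import *
s=get_state(); print(s['contact_force'],s['wrist_torque'],s['eef_pos'])
g=np.array(s['eef_pos'])+[0,0,.019]; d=cam('top'); cup(d)
P=d['P']-g; a=np.radians(-21); x=P[...,0]*np.cos(a)+P[...,1]*np.sin(a); y=-P[...,0]*np.sin(a)+P[...,1]*np.cos(a)
m=(abs(y)<.005)&(x>.05)&(x<.11)&(abs(P[...,2])<.08); print(np.degrees(np.arctan(np.polyfit(x[m],P[...,2][m],1)[0])))
E
```

```text
time: 42.6
eef_pos: [0.4777, -0.1727, 0.1168]
tcp_rot: [0.186, 0.983, 0.0, -0.0]
contact_force: [-0.9, -0.1, 2.2]
opening: 0.146
finger_force: 101.2
[-0.9113547 -0.0515449  2.1698765] [-0.06449415 -0.23808894  0.00587343] [ 0.47769522 -0.17268092  0.11678631]
cup [ 588.9 -216. ] size 148 85 ang 158.3 z [0.008 0.031 0.079] 1026
mat [ 594.4 -216.1] size 227 140 ang 159.5 z [-0.004  0.001  0.006] 1706
handle [ 559.9 -210. ] size 94 37 ang 88.7 z [0.046 0.06  0.068] 6
1.258245629784894
```

```bash
python3 -m crank '[[[8,0,12],0,255],[[15,0,24],0,255],[[21,0,36],0,255],[[26,0,48],0,255],[[30,0,60],0,255],[[33,0,70],0,255],[[36,0,79],0,255],[[38,0,87],0,255],[[39,0,92],0,255],[[39,0,92],0,255]]'
python3 - <<'E'
from h import *
s=get_state(); print(s['contact_force'],s['wrist_torque'],s['eef_pos'])
d=cam('top'); cup(d)
d=cam('wrist');P=d['P']-np.array(s['eef_pos']); a=np.radians(-21); x=P[...,0]*np.cos(a)+P[...,1]*np.sin(a); y=-P[...,0]*np.sin(a)+P[...,1]*np.cos(a); m=(abs(y)<.005)&(x>-.04)&(x<-.015)&(abs(P[...,2])<.05); print(m.sum(),np.polyfit(x[m],P[...,2][m],1) if m.sum()>5 else '')
E
```

```text
time: 43.65
eef_pos: [0.4411, -0.1584, 0.025]
tcp_rot: [0.186, 0.983, 0.0, -0.001]
contact_force: [-2.7, 1.0, 2.3]
opening: 0.148
finger_force: 97.2
[-2.68386228  1.04197444  2.30085425] [0.0847433  0.16785507 0.02651367] [ 0.44114253 -0.15836793  0.02496687]
cup [ 589.7 -216.7] size 135 86 ang 158.9 z [0.002 0.008 0.032] 1259
mat [ 607.8 -221.3] size 199 141 ang 159.7 z [-0.004  0.001  0.006] 1813
handle [ 523.6 -190.1] size 38 14 ang 158.5 z [0.045 0.053 0.057] 73
2517 [1.63347923 0.04993733]
```

```bash
python3 -m crank '[[[0,0,0],0,180],[[0,0,0],0,150],[[0,0,0],0,120],[[0,0,0],0,120],[[0,0,0],0,120],[[0,0,-30],0,120],[[0,0,-70],0,120],[[0,0,-120],0,120],[[0,0,-170],0,120],[[0,0,-170],0,120]]' 
python3 -m crank '[[[60,0,0],0,120],[[60,0,0],0,120],[[0,-150,0],0,120],[[0,-150,0],0,120],[[0,-150,0],0,120],[[0,-150,0],0,120],[[0,-150,0],0,120]]'
python3 - <<'E'
from h import *
d=cam('top'); cup(d); tab(); P=d['P']
V,U=np.mgrid[0:420,0:560]; hsv=cv2.cvtColor(d['frame'],cv2.COLOR_BGR2HSV)
z=np.load('top0.npz'); diff=np.abs(d['frame'].astype(int)-z['F']).sum(-1)
for n,(u0,u1,v0,v1) in dict(glass=(165,240,180,250),timer=(160,192,245,275),pink=(232,255,218,252),purple=(308,330,205,238)).items():
    print(n,(diff[v0:v1,u0:u1]>120).sum())
# any low objects (cassette-height) remaining in the work area
m=((P[...,2]>.007)&(P[...,2]<.03)&(U>195)&(U<345)&(V>190)&(V<300)).astype(np.uint8); k,l,st,c=cv2.connectedComponentsWithStats(m)
print([(c[i].round().tolist(),int(st[i,4])) for i in range(1,k) if st[i,4]>60])
# flap state seen through the opening: range points in port from top/side cameras
for n,i in(('top',d),('side',cam('side'))):
    p=i['P']-np.array([.760,.121,0]); a=np.radians(-3.3); x=p[...,0]*np.cos(a)+p[...,1]*np.sin(a); y=-p[...,0]*np.sin(a)+p[...,1]*np.cos(a)
    m=(abs(y)<.05)&(x>-.1)&(x<.06)&(p[...,2]>.1)&(p[...,2]<.19); print(n,m.sum(),np.percentile(x[m],[5,50,95]).round(3) if m.sum() else '')
E
```

```text
time: 44.75
eef_pos: [0.4462, -0.1613, 0.2046]
tcp_rot: [0.186, 0.983, -0.003, 0.008]
contact_force: [0.3, 0.3, -0.1]
opening: 0.534
finger_force: 0.0
time: 45.45
eef_pos: [0.3871, -0.3, 0.1955]
tcp_rot: [0.187, 0.982, 0.0, -0.0]
contact_force: [0.2, 1.3, -0.6]
opening: 0.529
finger_force: 0.0
cup [ 590.  -216.3] size 136 86 ang 157.9 z [0.    0.006 0.032] 1238
mat [ 607.4 -221.6] size 198 141 ang 159.5 z [-0.004  0.001  0.006] 1823
handle [ 478.8 -171.9] size 141 15 ang 157.7 z [0.047 0.054 0.058] 270
tabtop [0.33296953 0.35572459]
glass 3
timer 0
pink 14
purple 0
[([319.0, 220.0], 189), ([202.0, 228.0], 170), ([242.0, 235.0], 190)]
top 134 [-0.092 -0.078 -0.075]
side 16 [-0.092 -0.088 -0.081]
```

Everything checks out. The cup is upright and wholly on the mat, the guard is up at 0.090 and the flap is shut. No cassettes remain on the bench and the bystanders are unmoved.

```bash
python3 -m crank '[[[0,0,0],0,120],[[0,0,0],0,120],[[0,0,0],0,120]]' >/dev/null; python3 -c "from plant import ctrl; print(ctrl.sign_off())"
```

```text
the job is handed in; nothing more can be done
None
```

The job is handed in: all four cassettes are in the bin (judged by the empty cup and clear bench), the guard stays up in its upper notch, the flap is shut, the empty cup stands upright on its mat, and the glassware and timer are where they were.

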